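# Set the shaft flat to its index and hold the collar on it

### The arm

A 6-joint arm with a two-finger parallel gripper is mounted at the origin on a cart in front of the work surface, level with it; the furniture and walls round the work are solid. World frame = base frame: x ahead of the robot, y to its left, z up, the work surface at z = 0. Lengths are in m, angles in rad, forces in N, time in s.
With the tool pointing down it reaches from about 0.275 to 0.725 m from the base axis. Payload 5.6 kg.
Tool frame: the origin (TCP) lies on the centre line of the jaws, within the pads' length; the fingertips stand 17 mm ahead of it and the grasp point (between the pads) lies 2 mm behind it (robot.tip_extent is the distance from the TCP to the fingertips, in m); z points along the fingers, y is the direction in which the jaws open and shut (so a half turn about z gives the same grasp; the last joint's range is limited). The gripper opens to 85 mm and grips with 20 to 120 N. Pads are 22 mm wide; open, the fingers measure 114 mm over their backs; the gripper's body (76 mm by 85 mm) begins 54 mm behind the grasp point. The pads swing forward as they close: fully open they stand 13 mm farther back than shut.
Start: joints at [-0.995, 0.255, 0.108, 0, -1.424, -0.285], TCP at [0.158, -0.527, 0.248] pointing down, gripper open.
Joint ranges: [-2.95, 2.95], [-1.21, 1.97], [-1.09, 1.5], [-2.87, 1.71], [-2.94, -0.07], [-3.05, 3.05]. Speed limits (rad/s): [2.57, 2.57, 3.14, 3.14, 3.14, 3.14].

### API

Orientations are given as a rotation vector (axis times angle).
In Python, from plant import robot gives the robot as it stands. The module is installed in compiled form; this text tells all that it offers.
- The arm moves only by the tool drive_tool, never from a script. Its argument "commands" is a list of rows, each an object with "xyz": the shift along the tool's x, y, z in mm, a list of three; "turn": the turn about the tool's z in rad; "claw": the finger opening in mm, from 0 to 85.4. A call has 1 to 5 rows; each row shifts and turns the commanded pose from where the row before left it, along the tool's axes as they then stand; what a row does not reach is not made up. A row lasts 1/8 s, in which the tool goes at most 62.5 mm and 10.7 degrees, less where a joint would pass 70% of its speed; a pose out of reach is approached as far as the arm can. A call is refused whole if a number of a shift passes 62.5 or a number of a turn 0.188, either way. A call with a gripper value outside its range is refused whole. The fingers move at their own pace and stop on an object; "squeeze" is the grip in N (left out, the last holds). Time passes only in rows, so rows that do not move let the fingers close. It gives the time, the measured TCP pose, the force and the opening at its end, in the units of the state.
- robot.get_state(): the state, without advancing time (a new reading comes with each control period).
- robot.snapshot(name): name is "scene" or "side" or "wrist"; returns (picture, depth): 420x560x3 uint8, red, green, blue; 420x560 float32, m along the optical axis (not along the pixel's ray), 0 where there is no reading.
- robot.get_calibration(name): a dict with "fov_y" (degrees; the focal length in pixels is half the picture's height over the tangent of half this angle, whatever the lens; pixels are square), "cx", "cy" (the principal point, pixels), "dist" ([k1, k2, p1, p2, k3] as OpenCV has them; the pictures are not rectified), "world_to_cam" (4x4, takes a point from world to camera coordinates). Camera axes: x right, y down, z forward; pixel columns grow to the right and rows downward; lengths in m; the calibration is good to about 2 mm. A picture is of the moment at which its call begins: read the wrist's pose just before it. get_calibration takes no time and is no camera call; for the wrist camera it gives the pose at the moment of the call.
- robot.job_done(): hands the job in, once; it reports no verdict.
The state is a dict: "clock": time; "qpos": joint angles; "joint_vel": joint speeds; "joint_torque": joint torques, N m; "ee_pos": TCP position; "orientation": TCP orientation; "ft_force": force on the tool from outside, world axes, zero at the start; "ft_torque": the same for the moment, N m; "opening": opening from 0.0 (shut) to 1.0 (fully open).
Only numpy, scipy, OpenCV 4.12 (cv2) and the standard library are available. Lean on these libraries where they do the work, as an engineer would, in place of code of your own. Each camera call takes 0.05 s, during which the arm holds its last target. There are 200 camera calls.

### The job

Pinch the bare spindle shaft across its ground flat, feel that a finger lies on the flat, and turn the shaft until the flat faces the white index mark on the dark grey housing. Then let go, fit the bright metal shaft collar over the shaft with its brass set screw on the side of the flat, fully down on the shoulder, with the flat still facing the mark. Finish while holding: keep gripping the collar and pushing it firmly down on the shoulder, and leave the other things on the bench where they are.

Things in the scene. Friction and masses are not known exactly. Their poses are not given: they have to be found in the camera images.
- housing: dark grey gear housing fixed to the bench, 110 x 110 mm foot, 58 mm high; origin at the centre of its underside, on the shaft's axis, z up. Its index mark lies towards its -x.
- index_mark (a point): white index line on the housing's top face, 39 mm from the shaft axis towards the housing's -x
- shaft (a joint): angle of the upright steel shaft in the housing, rad; 0 = its flat faces the index mark, grows anticlockwise seen from above. It starts 0.7 to 1.35 from the mark, so it is to be turned clockwise; about 0.08 N m of friction, stays where it is left.
- shaft_flat: the shaft's one flat, 16 mm wide, full length; origin in the middle of its face, 6 mm from the shaft axis, 20 mm above the shoulder. Its -x points straight out of the flat, z up; turns with the shaft. Fingers closed squarely on the flat and the round back read 16 mm, on the round sides 20 mm.
- shaft_tip (a point): centre of the top end of the shaft (20 mm diameter), on its axis, 106 mm above the bench and 40 mm above the shoulder; the last 2 mm are chamfered, a short red line on top runs from the axis towards the flat
- collar_center (a point): centre of the bright metal shaft collar, half-way up: a ring 44 mm across, 22 mm high, about 140 g, loose and flat on the bench. Its D-shaped upright bore (22.6 mm, flat side 7.3 mm from the axis on the -x side, bottom edge chamfered 2.5 mm) goes on only flat to flat, with 1.3 mm of play. z up, -x to the set screw. Grip it on its sides at +y and -y.
- collar_bottom (a point): centre of the collar's underside, 11 mm below collar_center, same axes; when seated it lies on the shoulder, 40 mm below shaft_tip
- set_screw (a point): the brass set screw's head on the collar's outside, 23 mm from its axis towards its -x, 11 mm above its underside; a red line on the collar's top points to it
- collar: the same collar as a body; origin at the centre of its underside
- shoulder: round steel shoulder at the shaft's foot, 32 mm across, turns with the shaft; origin on the axis in its top face, 66 mm above the bench
- disc_0: bystander, leave it alone: steel test disc, 38 mm across, 14 mm high; origin at the centre of its underside
- sample_bottle: bystander, leave it alone: white bottle with red cap, 47 mm across, 84 mm high; origin at the centre of its underside
- weight_0: bystander, leave it alone: steel check weight with a knob, 25 mm across, 32 mm high; origin at the centre of its underside
- rebound_meter: bystander, leave it alone: beige hand-held meter, 148 x 68 x 30 mm, long axis its x; origin at the centre of its underside
- tweezers: bystander, leave it alone: steel tweezers, 131 mm long along their y, 9 mm high; origin at the centre of its underside
- tape_roll: bystander, leave it alone: tape roll lying flat, 67 mm across, 18 mm high; origin at the centre of its underside
Not all that is in view belongs to the job. Of the things like the housing, leave any that is orange or purple; of the rest the larger one is meant.

How it is judged:
On the way, in this order (a step that is already met when the one before it is completed fails the run):
1. the fingers pinch the shaft with a finger on the flat, and the flat faces the index mark (value of joint shaft between -0.2 and 0.2 rad and contact force between the fingers and shaft_flat above 2 N), for 0.2 s.
2. the collar is down on the shoulder with its set screw on the flat (z of collar_bottom in the frame of shaft_flat between -0.0225 and -0.0178 m and horizontal distance between collar_bottom and shaft_tip below 0.003 m and angle between collar_bottom's own z axis and vertical below 0.08 rad and angle between the x axis of collar_center and the x axis of shaft_flat, either way round below 0.25 rad and x of set_screw in the frame of shaft_flat below 0 m), for 0.2 s.
At the end, for the whole second after the job is handed in: flat faces the index mark within 0.2 rad; collar within 2.2 mm of full depth on the shoulder, centred within 3 mm, upright within 0.08 rad, screw on the side of the flat within 0.25 rad; fingers grip it with over 3 N and it bears on the shoulder with over 3 N (all of step 2 and value of joint shaft between -0.2 and 0.2 rad and contact force between the fingers and collar above 3 N and contact force between collar and shoulder above 3 N); the arm keeps its last pose, push and grip.
It fails at once if a bystander is pushed more than 30 mm from its place (distance of any of disc_0, sample_bottle, weight_0, rebound_meter, tweezers, tape_roll from where it was at the start of the episode above 0.03 m).
It also fails if it takes over 46 s, if anything falls off the work surface, if the arm or the gripper's body presses on something with over 40 N, if the wrist force passes 120 N, or if a joint passes its speed limit or range.

## Working session

There is one attempt and no reset: what is moved stays moved. The work goes in short steps, Python scripts to look and compute and a tool call to move; the robot and the scene stay as the last step left them, time stands still between calls to the robot, and variables do not carry over. Pictures are saved under pics/ and viewed, about 8 in all and at most 12, crops included, and the job is handed in when it is done.

Besides the shell and the picture viewer there is one more tool, called after "Call:" as a command line: name --argument value ..., lists and objects as JSON in quotes. drive_tool: Moves the arm, as the interface text tells. Its arguments: {"type":"object","properties":{"commands":{"type":"array"},"squeeze":{"type":"number"}},"required":["commands"]}

```bash
mkdir -p pics; cat > h.py <<'E'
import numpy as np, cv2, sys
from plant import robot
def cal(n):
    c=robot.get_calibration(n); f=210/np.tan(np.radians(c['fov_y'])/2)
    return np.array([[f,0,c['cx']],[0,f,c['cy']],[0,0,1.]]),np.array(c['dist'],float),np.array(c['world_to_cam'])
def ray(C,uv):
    K,d,T=C; p=cv2.undistortPoints(np.array(uv,float).reshape(-1,1,2),K,d)[:,0]
    D=np.c_[p,np.ones(len(p))]@T[:3,:3]; return -T[:3,:3].T@T[:3,3],D
def onz(C,uv,z):
    o,D=ray(C,uv); return o+D*((z-o[2])/D[:,2])[:,None]
def proj(C,P):
    K,d,T=C; return cv2.projectPoints(np.array(P,float).reshape(-1,1,3),cv2.Rodrigues(T[:3,:3])[0],T[:3,3],K,d)[0][:,0]
def cloud(C,dep):
    v,u=np.mgrid[:420,:560]; K,d,T=C
    p=cv2.undistortPoints(np.c_[u.ravel(),v.ravel()].astype(float).reshape(-1,1,2),K,d)[:,0]
    X=np.c_[p,np.ones(len(p))]*dep.reshape(-1,1)
    return ((X-T[:3,3])@T[:3,:3]).reshape(420,560,3)
def snap(n,save=None):
    C=cal(n); im,dep=robot.snapshot(n); 
    if save: cv2.imwrite('pics/'+save+'.png',im[:,:,::-1]); np.savez('pics/'+save,im=im,dep=dep,K=C[0],d=C[1],T=C[2])
    return C,im,dep
def load(s):
    z=np.load('pics/'+s+'.npz'); return (z['K'],z['d'],z['T']),z['im'],z['dep']
E
python3 - <<'E'
from h import *
for n in ['scene','side','wrist']:
    C,im,d=snap(n,n+'0'); print(n,(-C[2][:3,:3].T@C[2][:3,3]).round(3),C[2][2,:3].round(2),C[0][0,0].round())
s=robot.get_state(); print(s)
a=[cv2.imread(f'pics/{n}0.png') for n in ['scene','side']]
E
```

```text
scene [-0.236  0.802  0.75 ] [ 0.61 -0.6  -0.51] 401.0
side [ 0.308 -0.971  0.638] [ 0.21  0.85 -0.48] 420.0
wrist [ 0.09  -0.547  0.372] [ 0.27  0.08 -0.96] 316.0
{'clock': 0.15, 'qpos': array([-9.95369664e-01,  2.55628640e-01,  1.07335694e-01, -3.15295198e-04,
       -1.42389387e+00, -2.84569576e-01]), 'joint_vel': array([ 0.00013283, -0.00175375,  0.00394398,  0.00013835,  0.00239261,
       -0.00043664]), 'joint_torque': array([-2.17651657e-03, -3.86936367e+01,  2.38081741e+01,  5.36683336e+00,
       -4.56355949e-03, -2.69629652e-08]), 'ee_pos': array([ 0.15765735, -0.52657919,  0.2476136 ]), 'orientation': array([ 4.55153404e-01, -3.10814642e+00, -2.18935448e-03]), 'ft_force': array([ 0.46229492, -0.15176157,  0.46883858]), 'ft_torque': array([-0.00896041,  0.03640178,  0.02464372]), 'opening': 0.9988774391225536}
```

View pics/scene0.png

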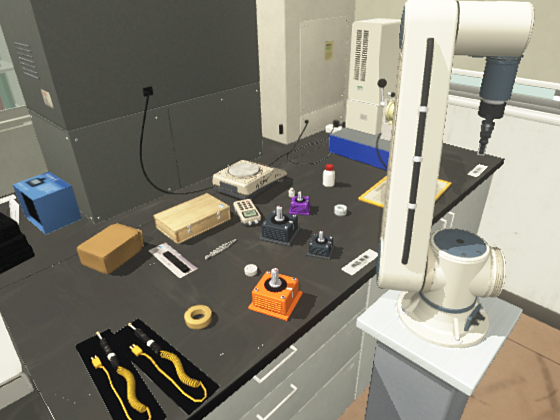

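View pics/side0.png

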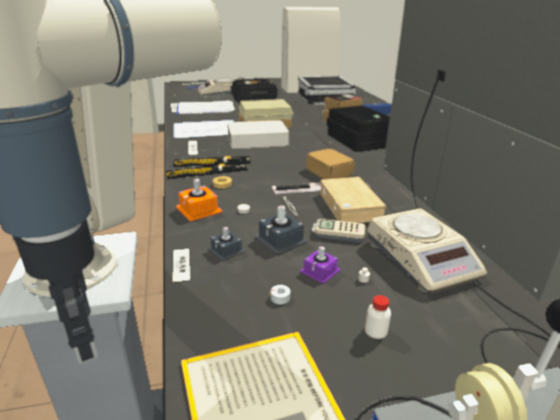

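The scene view shows the large dark housing at (279,225), with a smaller dark decoy at (320,243) and orange and purple ones to leave. The collar is at (341,210). In the side view the housing is at (281,230) and the collar at (280,293).

```bash
python3 - <<'E'
from h import *
for s,b in [('scene0',dict(h=(279,212),col=(341,210))),('side0',dict(h=(281,212),col=(280,293)))]:
    C,im,d=load(s); P=cloud(C,d)
    for k,(u,v) in b.items():
        print(s,k,onz(C,[(u,v)],.1 if k=='h' else .022).round(3))
    # housing points: cloud z in .05-.062
    Z=P[...,2]; m=(abs(Z-.058)<.006)&(im.max(2)<90); m2=np.zeros_like(m); u,v=b['h']; m2[v-10:v+45,u-30:u+30]=1
    q=P[m&m2]; print('top',len(q),np.median(q,0).round(3),cv2.minAreaRect((q[:,:2]*1000).astype(np.float32)))
    sh=P[(Z>.075)&(Z<.112)&m2]; print('shaft',len(sh),np.median(sh,0).round(4))
a=load('scene0')[1][160:300,200:400]; b=load('side0')[1][180:320,190:390]
cv2.imwrite('pics/c1.png',cv2.resize(np.hstack([a,b]),None,fx=2,fy=2,interpolation=2)[:,:,::-1])
E
```

```text
scene0 h [[0.541 0.033 0.1  ]]
scene0 col [[ 0.481 -0.218  0.022]]
top 319 [0.541 0.032 0.06 ] ((553.9949951171875, 19.776752471923828), (94.06001281738281, 95.47616577148438), 22.042940139770508)
shaft 60 [0.5506 0.0232 0.0947]
side0 h [[0.55 0.   0.1 ]]
side0 col [[ 0.491 -0.238  0.022]]
top 236 [ 0.547 -0.006  0.058] ((554.05322265625, 14.464340209960938), (92.94569396972656, 92.61609649658203), 21.167734146118164)
shaft 83 [0.5533 0.0144 0.095 ]
```

Call:
drive_tool --commands '[{"xyz":[-44,28.6,0]},{"xyz":[-44,28.6,0]},{"xyz":[-44,28.6,0]},{"xyz":[-44,28.6,0]},{"xyz":[-44,28.6,0]}]'

```text
$.commands[0]: bad value
```

Call:
drive_tool --commands '[{"xyz":[-44,28.6,0]},{"xyz":[-44,28.6,0]},{"xyz":[-44,28.6,0]},{"xyz":[-44,28.6,0]},{"xyz":[-44,28.6,0]}]'

```text
$.commands[0]: bad value
```

```bash
python3 - <<'E'
from h import *
snap('wrist');C,im,d=snap('wrist','w1'); s=robot.get_state(); print(s['ee_pos'],s['orientation'],s['clock'])
print((-C[2][:3,:3].T@C[2][:3,3]).round(3),C[2][:3,:3].round(3))
cv2.imwrite('pics/w1b.png',cv2.resize(im,(800,600),interpolation=2)[:,:,::-1])
E
```

```text
[ 0.15768849 -0.52669862  0.24785893] [ 4.55149768e-01 -3.10825644e+00 -1.36326710e-03] 0.25
[ 0.09  -0.547  0.373] [[-0.287  0.958  0.002]
 [ 0.92   0.275  0.278]
 [ 0.266  0.081 -0.961]]
```

View pics/w1b.png

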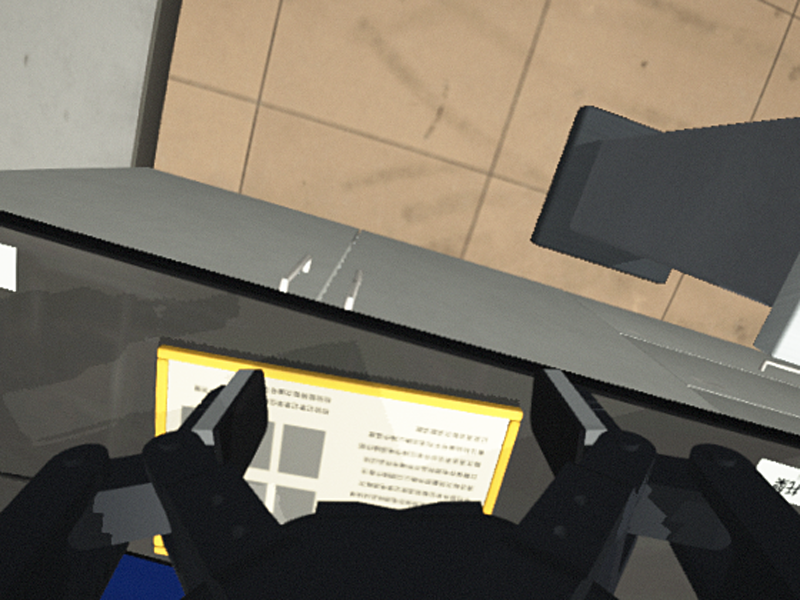

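The first move call was refused because every row needs all its fields. So this picture (count 3) still shows the start pose: the fingers sit at the bottom of the frame and image up points back towards the base.

Call:
drive_tool --commands '[{"xyz":[-49,24,0],"turn":0,"claw":85},{"xyz":[-49,24,0],"turn":0,"claw":85},{"xyz":[-49,24,0],"turn":0,"claw":85},{"xyz":[-49,24,0],"turn":0,"claw":85},{"xyz":[-49,24,0],"turn":0,"claw":85}]'

```text
clock: 0.88
ee_pos: [0.3591, -0.3403, 0.2484]
orientation: [-0.455, 3.108, -0.0]
ft_force: [0.5, -1.1, -0.1]
opening: 0.994
```

Call:
drive_tool --commands '[{"xyz":[-49,24,0],"turn":0,"claw":85},{"xyz":[-49,24,0],"turn":0,"claw":85},{"xyz":[-49,24,0],"turn":0,"claw":85},{"xyz":[-49,24,0],"turn":0,"claw":85},{"xyz":[-49,24,0],"turn":0,"claw":85}]'

```text
clock: 1.5
ee_pos: [0.5594, -0.155, 0.2483]
orientation: [0.456, -3.108, 0.0]
ft_force: [0.7, -1.2, 0.1]
opening: 0.996
```

```bash
python3 - <<'E'
from h import *
snap('wrist');snap('wrist');C,im,d=snap('wrist','w2'); s=robot.get_state(); print(s['ee_pos'],s['orientation'],s['clock'])
cv2.imwrite('pics/w2b.png',cv2.resize(im,(800,600),interpolation=2)[:,:,::-1])
E
```

```text
[ 0.559545   -0.15456005  0.24702089] [ 4.59638946e-01 -3.10601800e+00 -9.62971082e-04] 1.65
```

View pics/w2b.png

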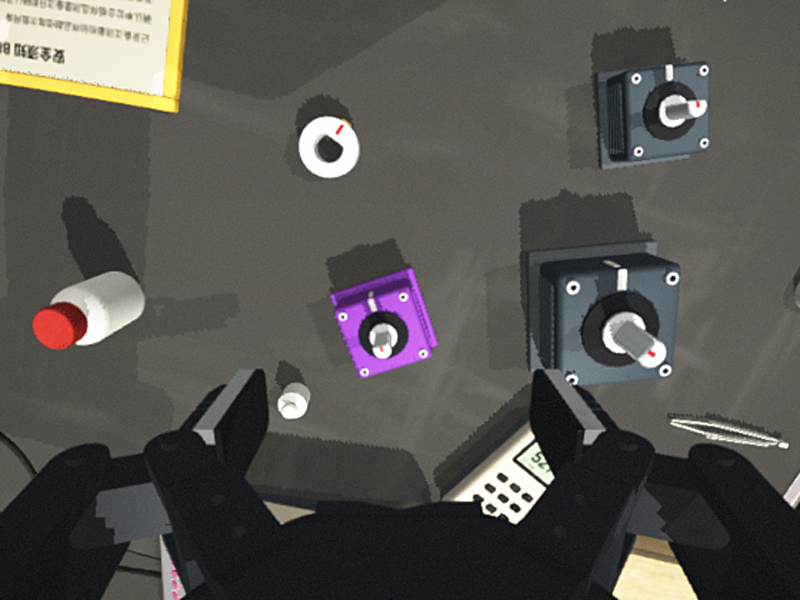

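Picture 4 (800 px scale) shows the collar at (329,148) with its red line pointing to (342,127). The housing's white mark is at (622,276), its shaft tip is near (650,352), and the flat is lit grey on the side facing the camera.

```bash
python3 - <<'E'
from h import *
C,im,d=load('w2'); P=cloud(C,d); hsv=cv2.cvtColor(im,cv2.COLOR_RGB2HSV)
red=(((hsv[...,0]<10)|(hsv[...,0]>170))&(hsv[...,1]>90)&(hsv[...,2]>90)).astype(np.uint8)
n,l,st,ce=cv2.connectedComponentsWithStats(red)
for i in range(1,n):
    if 3<st[i,4]<400: print('red',st[i],ce[i].round(1))
br=((hsv[...,2]>200)).astype(np.uint8); n,l,st,ce=cv2.connectedComponentsWithStats(br)
for i in range(1,n):
    if st[i,4]>15 and ce[i][1]<270: print('br',st[i],ce[i].round(1))
np.save('P.npy',P)
a=im[60:150,190:280]; b=im[160:280,360:490]
cv2.imwrite('pics/c2.png',np.hstack([cv2.resize(a,(400,400),interpolation=cv2.INTER_NEAREST),cv2.resize(b,(400,400*120//130+31),interpolation=cv2.INTER_NEAREST)[:400]])[:,:,::-1])
Z=P[...,2]; 
m=(Z>.016)&(Z<.028); m[:, :200]=0; m[:,262:]=0; m[140:]=0; q=P[m]; print('collar',len(q),q.mean(0),cv2.minEnclosingCircle((q[:,:2]*1000).astype(np.float32)))
m=(Z>.052)&(Z<.064);m[:,:370]=0;m[:165]=0;m[270:]=0; q=P[m]; print('top',cv2.minAreaRect((q[:,:2]*1000).astype(np.float32)))
m=(Z>.101)&(Z<.112);m[:,:400]=0;m[:200]=0;m[270:]=0; q=P[m]; print('tip',len(q),q.mean(0),np.median(q,0),cv2.minEnclosingCircle((q[:,:2]*1000).astype(np.float32)))
E
```

```text
red [487  71   3   4  10] [488.2  72.3]
red [235  87   6   7  19] [237.3  90. ]
red [266 243   2   3   5] [266.6 243.8]
red [453 245   6   5  17] [455.6 247.1]
br [   0    0  129   79 7570] [69.3 35.6]
br [466  45   5  11  42] [468.4  50.1]
br [490  46   6   7  27] [492.4  49. ]
br [442  52   7   7  28] [445.   54.8]
br [462  67  18  22 180] [469.3  76.9]
br [481  70  14  12 119] [487.8  74.9]
br [ 210   82   41   42 1105] [230.  102.2]
br [490  97   6   6  23] [492.5  99.6]
br [444 103   6   6  24] [446.4 105.4]
br [ 235  188   71   76 1879] [272.7 232.4]
br [433 189   6  14  79] [435.3 195.2]
br [467 191   8   8  41] [470.5 194.5]
br [397 197   9   9  54] [400.7 201. ]
br [ 37 206  22  11  59] [ 50.  210.2]
br [ 53 206  47  35 667] [ 72.8 224.3]
br [258 209   6   9  31] [260.3 213.2]
br [ 23 217  28  27 575] [ 36.6 230.2]
br [422 220  29  27 221] [433.3 231.6]
br [259 227  19  15 117] [268.5 233.1]
br [447 237  19  20 220] [457.3 248.3]
br [462 255   8   8  36] [465.3 258.8]
br [396 262   9   7  30] [400.5 264.6]
collar 1087 [ 0.49440691 -0.22776268  0.02106464] ((494.8565673828125, -228.09164428710938), 22.226106643676758)
top ((556.5167236328125, 18.523895263671875), (94.35661315917969, 93.6176986694336), 21.29132080078125)
tip 296 [0.55649261 0.01892744 0.1047382 ] [0.55666044 0.01840821 0.10501787] ((557.25830078125, 19.968055725097656), 10.555704116821289)
```

View pics/c2.png

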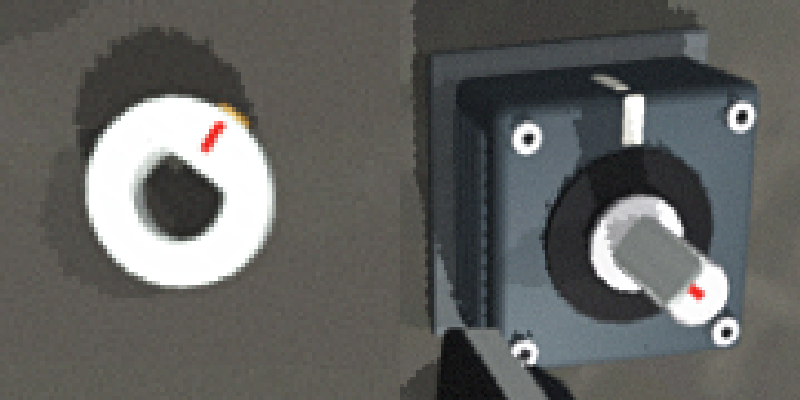

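The crop (picture 5) shows the collar's red line and screw up-right of its bore, and the shaft's flat facing up-left with the red tip line towards it. The housing mark is straight up from the axis.

```bash
python3 - <<'E'
from h import *
C,im,d=load('w2')
S=onz(C,[(470.5,194.5),(400.7,201),(465.3,258.8),(400.5,264.6)],.058); c=S.mean(0); print('screws',S.round(4).tolist(),c)
for a,b in [(0,1),(2,3)]: v=S[a]-S[b]; print(np.degrees(np.arctan2(v[1],v[0])))
for a,b in [(2,0),(3,1)]: v=S[b]-S[a]; print(np.degrees(np.arctan2(v[1],v[0])))
mk=onz(C,[(435.3,195.2)],.0585)[0]; v=mk-c; print('mark',mk,np.hypot(*v[:2]),np.degrees(np.arctan2(v[1],v[0])))
# tip bright/red blob
m=np.zeros((420,560),np.uint8); hsv=cv2.cvtColor(im,cv2.COLOR_RGB2HSV)
m[235:260,445:470]=((hsv[...,2]>200)|((hsv[...,1]>90)&((hsv[...,0]<10)|(hsv[...,0]>170))))[235:260,445:470]
red=((hsv[...,1]>90)&(hsv[...,2]>90)&((hsv[...,0]<10)|(hsv[...,0]>170)))
def pts(m,z): v,u=np.nonzero(m); return onz(C,np.c_[u,v],z)
def axis(p):
    q=p[:,:2]-p[:,:2].mean(0); w,V=np.linalg.eigh(q.T@q); return np.degrees(np.arctan2(V[1,1],V[0,1])),np.sqrt(w/len(q))
p=pts(m,.105); t=cv2.minEnclosingCircle((p[:,:2]*1000).astype(np.float32)); print('tip',t,len(p))
r=red.copy(); r[:240]=0;r[:,:445]=0;r[:,470:]=0;r[255:]=0
p=pts(r,.106); print('tipred',p.mean(0),axis(p)); v=p.mean(0)-c; print(v, np.degrees(np.arctan2(v[1],v[0])))
r=red.copy(); r[:80]=0;r[100:]=0;r[:,:225]=0;r[:,250:]=0
p=pts(r,.022); k=pts((cv2.connectedComponents((hsv[...,2]>200).astype(np.uint8))[1]==cv2.connectedComponents((hsv[...,2]>200).astype(np.uint8))[1][102,214]),.022)
cc=cv2.minEnclosingCircle((k[:,:2]*1000).astype(np.float32)); print('collar',cc); v=p.mean(0)[:2]-np.array(cc[0])/1000; print('colred',p.mean(0),axis(p),np.degrees(np.arctan2(v[1],v[0])))
# grey flat face region outline: flat edges direction
E
```

```text
screws [[0.5085, 0.0414, 0.058], [0.537, -0.0278, 0.058], [0.5771, 0.0696, 0.058], [0.6043, 0.001, 0.058]] [0.55672413 0.02105942 0.058     ]
112.37710913621986
111.65150699470068
-157.65132724298067
-156.86447345264585
mark [0.52040033 0.00474577 0.0585    ] 0.0398190148895735 -155.8143237007948
tip ((556.7340698242188, 24.80727767944336), 13.882084846496582) 242
tipred [0.55607279 0.01770314 0.106     ] (np.float64(72.6024761766844), array([0.00083141, 0.00170231]))
[-0.00065134 -0.00335628  0.048     ] -100.9826550550608
collar ((494.6979675292969, -227.1092071533203), 22.359760284423828)
colred [ 0.4801382  -0.22297482  0.022     ] (np.float64(159.58842689203868), array([0.00071632, 0.00228278])) 164.14760187830166
```

```bash
python3 - <<'E'
from h import *
for s in ['w2','scene0','side0']:
    C,im,d=load(s); P=cloud(C,d); Z=P[...,2]
    m=(Z>.072)&(Z<.101)&(np.hypot(P[...,0]-.5567,P[...,1]-.0205)<.02); q=P[m]; print(s,len(q))
    if s=='w2':
        g=im.max(2)[m]; q=q[(g<190)]
        for it in range(3):
            c=q.mean(0); n=np.linalg.svd(q-c)[2][2]; r=(q-c)@n; q=q[abs(r)<2*r.std()+1e-4]
        n*=np.sign(-n[1]); print('flat',c,n,np.degrees(np.arctan2(n[1],n[0])),len(q),r.std(), 'axis est',c-n*.006)
    else:
        # cylinder vertical fit r=10 (may include flat)
        from scipy.optimize import least_squares
        o=-C[2][:3,:3].T@C[2][:3,3]
        f=least_squares(lambda a:np.hypot(q[:,0]-a[0],q[:,1]-a[1])-.01,[.5567,.0205],loss='soft_l1',f_scale=.001); print(f.x,np.std(f.fun))
E
```

```text
w2 363
flat [0.55494561 0.0140043  0.08725774] [-0.28180514 -0.95943076 -0.00885891] -106.36863093882963 313 0.000584173515149889 axis est [0.55663644 0.01976089 0.08731089]
scene0 41
[0.55646901 0.01683509] 0.001682337679961592
side0 69
[0.55579168 0.02208668] 0.0017895150605977896
```

Call:
drive_tool --commands '[{"xyz":[-12.2,42.4,0],"turn":0,"claw":55},{"xyz":[-12.2,42.4,0],"turn":0,"claw":55},{"xyz":[-12.2,42.4,0],"turn":0,"claw":55},{"xyz":[-12.2,42.4,0],"turn":0,"claw":55},{"xyz":[0,0,0],"turn":0.145,"claw":55}]'

```text
clock: 2.28
ee_pos: [0.5559, 0.0217, 0.2484]
orientation: [-0.228, 3.133, 0.001]
ft_force: [0.3, -0.6, 1.0]
opening: 0.642
```

Call:
drive_tool --commands '[{"xyz":[0,0,15],"turn":0.145,"claw":55},{"xyz":[0,0,30],"turn":0.145,"claw":55},{"xyz":[0,0,30],"turn":0.145,"claw":55},{"xyz":[0,0,0],"turn":0,"claw":55}]'

```text
clock: 2.78
ee_pos: [0.5546, 0.0189, 0.1714]
orientation: [-0.452, -3.104, 0.003]
ft_force: [-0.3, 0.0, 0.5]
opening: 0.648
```

```bash
cat >> h.py <<'E'
def tool():
    s=robot.get_state(); R=cv2.Rodrigues(np.array(s['orientation']))[0]
    print('t',s['clock'],'pos',np.round(s['ee_pos'],4),'ydir',np.degrees(np.arctan2(R[1,1],R[0,1])).round(2),'xdir',np.degrees(np.arctan2(R[1,0],R[0,0])).round(2),'F',np.round(s['ft_force'],1),'open',round(s['opening']*85.4,2),'q',np.round(s['qpos'],2))
    return s,R
E
python3 - <<'E'
from h import *
s,R=tool(); print((R.T@(np.array([.5572,.0219,.092])-s['ee_pos'])*1000).round(1))
E
```

```text
t 2.775 pos [0.5546 0.0189 0.1714] ydir 73.44 xdir 163.44 F [-0.3  0.   0.5] open 55.32 q [ 0.32  0.3  -0.02 -0.   -1.25 -2.18]
[-2.   3.8 79.4]
```

Call:
drive_tool --commands '[{"xyz":[0,0,0],"turn":-0.185,"claw":55},{"xyz":[0,0,0],"turn":-0.185,"claw":55},{"xyz":[0,0,0],"turn":-0.185,"claw":55},{"xyz":[0,0,0],"turn":-0.185,"claw":55},{"xyz":[0,0,0],"turn":-0.185,"claw":55}]'

```text
clock: 3.4
ee_pos: [0.5571, 0.0195, 0.1754]
orientation: [-0.995, 2.977, -0.001]
ft_force: [-0.2, -0.3, 0.6]
opening: 0.639
```

Call:
drive_tool --commands '[{"xyz":[0,0,0],"turn":-0.185,"claw":55},{"xyz":[0,0,0],"turn":-0.185,"claw":55},{"xyz":[0,0,0],"turn":-0.185,"claw":55},{"xyz":[0,0,0],"turn":-0.185,"claw":55},{"xyz":[0,0,0],"turn":-0.185,"claw":55}]'

```text
clock: 4.03
ee_pos: [0.5571, 0.0195, 0.1754]
orientation: [-2.219, 2.221, -0.003]
ft_force: [-0.5, -0.1, 0.2]
opening: 0.648
```

Call:
drive_tool --commands '[{"xyz":[0,0,0],"turn":-0.185,"claw":55},{"xyz":[0,0,0],"turn":-0.185,"claw":55},{"xyz":[0,0,0],"turn":-0.185,"claw":55},{"xyz":[0,0,0],"turn":-0.185,"claw":55},{"xyz":[0,0,0],"turn":-0.185,"claw":55}]'

```text
clock: 4.65
ee_pos: [0.5571, 0.0195, 0.1754]
orientation: [-2.978, 0.997, -0.004]
ft_force: [0.1, -0.6, 0.0]
opening: 0.644
```

Call:
drive_tool --commands '[{"xyz":[0,0,0],"turn":-0.185,"claw":55},{"xyz":[0,0,0],"turn":-0.18,"claw":55},{"xyz":[0,0,0],"turn":0,"claw":55}]'

```text
clock: 5.03
ee_pos: [0.5571, 0.0196, 0.175]
orientation: [-3.108, 0.454, -0.004]
ft_force: [0.2, 0.6, 0.2]
opening: 0.639
```

```bash
python3 - <<'E'
from h import *
s,R=tool(); print((R.T@(np.array([.5572,.0219,.092])-s['ee_pos'])*1000).round(1))
C,im,d=snap('wrist','w3'); cv2.imwrite('pics/w3b.png',cv2.resize(im,(800,600),interpolation=2)[:,:,::-1])
E
```

```text
t 5.025 pos [0.5571 0.0196 0.175 ] ydir -106.62 xdir -16.62 F [0.2 0.6 0.2] open 54.56 q [ 0.32  0.3  -0.02  0.   -1.25  0.96]
[-0.7 -2.2 83. ]
```

View pics/w3b.png

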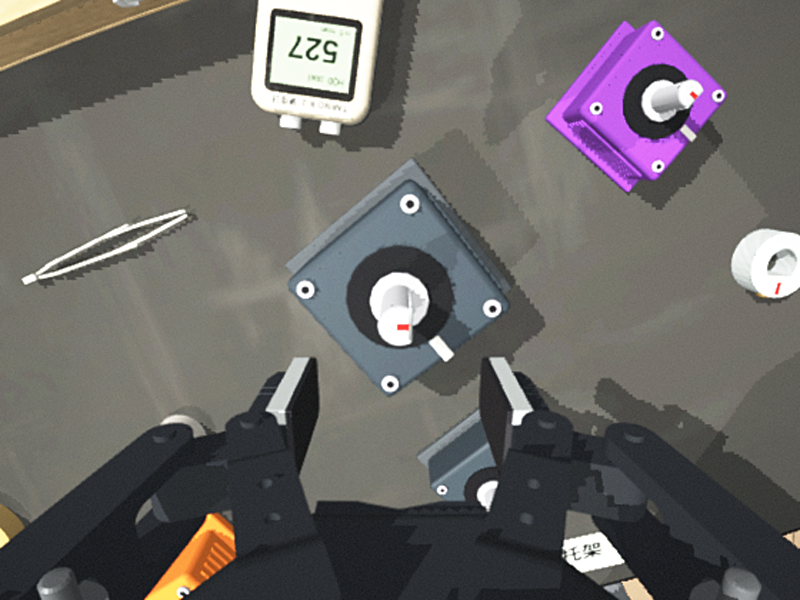

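Picture 6 shows the shaft tip at (401,325), centred between the fingers, with its flat facing right towards +y. The small dark decoy and the orange housing lie below. I'll re-measure the axis from here.

```bash
python3 - <<'E'
from h import *
s,R=tool()
C,im,d=load('w3'); P=cloud(C,d); hsv=cv2.cvtColor(im,cv2.COLOR_RGB2HSV)
S=onz(C,np.array([(410,204),(306,290),(491,308),(390,384)])*.7,.058); print('screws',S.mean(0))
Z=P[...,2]; m=(Z>.1)&(Z<.112)&(np.hypot(P[...,0]-.557,P[...,1]-.02)<.02); q=P[m]; print(len(q),q.mean(0))
v,u=np.nonzero(m); p=onz(C,np.c_[u,v],.105); print('tip',cv2.minEnclosingCircle((p[:,:2]*1000).astype(np.float32)), p.mean(0))
r=(hsv[...,1]>120)&(hsv[...,2]>90)&((hsv[...,0]<10)|(hsv[...,0]>170)); r[:200]=0;r[250:]=0;r[:,:260]=0;r[:,:260]=0;r[:,300:]=0
v,u=np.nonzero(r); p=onz(C,np.c_[u,v],.106); print('red',p.mean(0)); c=p[:,:2]-p[:,:2].mean(0); e=np.linalg.svd(c)[2][0]; print(np.degrees(np.arctan2(e[1],e[0])))
E
```

```text
t 5.075 pos [0.5569 0.0197 0.1747] ydir -106.78 xdir -16.78 F [-0.4  0.   0.3] open 55.05 q [ 0.32  0.3  -0.02  0.   -1.25  0.96]
screws [0.55594945 0.01957319 0.058     ]
607 [0.55801604 0.02083293 0.10486707]
tip ((557.6829223632812, 19.70798683166504), 10.443426132202148) [0.55804974 0.02081939 0.105     ]
red [0.55663134 0.01796304 0.106     ]
-106.60834411802249
```

Call:
drive_tool --commands '[{"xyz":[0,-2.3,10],"turn":0,"claw":45},{"xyz":[0,0,26],"turn":0,"claw":45},{"xyz":[0,0,26],"turn":0,"claw":45},{"xyz":[0,0,21],"turn":0,"claw":40},{"xyz":[0,0,0],"turn":0,"claw":30}]'

```text
clock: 5.7
ee_pos: [0.5557, 0.0219, 0.0883]
orientation: [3.107, -0.457, -0.006]
ft_force: [0.4, -0.1, 0.3]
opening: 0.348
```

Call:
drive_tool --commands '[{"xyz":[0,0,0],"turn":0,"claw":10},{"xyz":[0,0,0],"turn":0,"claw":10},{"xyz":[0,0,0],"turn":0,"claw":10},{"xyz":[0,0,0],"turn":0,"claw":10}]' --squeeze 40

```text
clock: 6.2
ee_pos: [0.5572, 0.0216, 0.0909]
orientation: [3.108, -0.456, 0.001]
ft_force: [-0.5, -5.2, -0.7]
opening: 0.177
```

```bash
python3 - <<'E'
from h import *
s,R=tool(); print(s['ft_torque'])
E
```

```text
t 6.2 pos [0.5572 0.0216 0.0909] ydir -106.68 xdir -16.68 F [-0.5 -5.2 -0.7] open 15.15 q [ 0.32  0.37 -0.15  0.   -1.05  0.96]
[-1.6123934   0.04170824 -0.0515515 ]
```

Call:
drive_tool --commands '[{"xyz":[0.35,0,0],"turn":0.177,"claw":10},{"xyz":[0.35,0,0],"turn":0.177,"claw":10},{"xyz":[0.35,0,0],"turn":0.177,"claw":10},{"xyz":[0.35,0,0],"turn":0.177,"claw":10},{"xyz":[0.35,0,0],"turn":0.177,"claw":10}]' --squeeze 50

```text
clock: 6.82
ee_pos: [0.5586, 0.0206, 0.0909]
orientation: [2.609, -1.749, 0.001]
ft_force: [-1.4, -4.9, -0.2]
opening: 0.178
```

Call:
drive_tool --commands '[{"xyz":[0,0,0],"turn":0,"claw":10},{"xyz":[0,0,0],"turn":0,"claw":10},{"xyz":[0,0,0],"turn":0,"claw":10}]'

```text
clock: 7.2
ee_pos: [0.5585, 0.0206, 0.0909]
orientation: [2.614, -1.742, 0.001]
ft_force: [-0.9, -5.7, 0.2]
opening: 0.175
```

```bash
python3 - <<'E'
from h import *
s,R=tool(); print(s['ft_torque'])
E
```

```text
t 7.2 pos [0.5585 0.0206 0.0909] ydir -157.38 xdir -67.38 F [-0.9 -5.7  0.2] open 14.93 q [ 0.32  0.37 -0.15  0.   -1.05  0.08]
[-1.6020243   0.08030725 -0.10995283]
```

Call:
drive_tool --commands '[{"xyz":[0,0,0],"turn":0,"claw":60},{"xyz":[0,0,0],"turn":0,"claw":60},{"xyz":[0,0,-20],"turn":0,"claw":70},{"xyz":[0,0,-40],"turn":0,"claw":70},{"xyz":[0,0,-40],"turn":0.1,"claw":70}]'

```text
clock: 7.82
ee_pos: [0.5585, 0.0216, 0.1916]
orientation: [-2.522, 1.873, -0.0]
ft_force: [0.1, 0.8, 0.4]
opening: 0.821
```

Call:
drive_tool --commands '[{"xyz":[0,0,0],"turn":0.185,"claw":70},{"xyz":[0,0,0],"turn":0.185,"claw":70},{"xyz":[0,0,0],"turn":0.185,"claw":70},{"xyz":[0,0,0],"turn":0.185,"claw":70},{"xyz":[0,0,0],"turn":0.185,"claw":70}]'

```text
clock: 8.45
ee_pos: [0.5587, 0.0217, 0.1906]
orientation: [-1.415, 2.803, 0.0]
ft_force: [0.0, -0.2, -0.1]
opening: 0.821
```

Call:
drive_tool --commands '[{"xyz":[0,0,0],"turn":0.185,"claw":70},{"xyz":[0,0,0],"turn":0.185,"claw":70},{"xyz":[0,0,0],"turn":0.185,"claw":70},{"xyz":[0,0,0],"turn":0.185,"claw":70},{"xyz":[0,0,0],"turn":0.185,"claw":70}]'

```text
clock: 9.07
ee_pos: [0.5587, 0.0217, 0.1906]
orientation: [-0.016, 3.141, 0.001]
ft_force: [0.0, 0.3, 0.3]
opening: 0.818
```

Call:
drive_tool --commands '[{"xyz":[0,0,0],"turn":0.185,"claw":70},{"xyz":[0,0,0],"turn":0.145,"claw":70},{"xyz":[0,0,0],"turn":0,"claw":70}]'

```text
clock: 9.45
ee_pos: [0.5587, 0.0216, 0.1905]
orientation: [0.489, 3.103, 0.001]
ft_force: [0.1, 0.1, 1.0]
opening: 0.82
```

```bash
python3 - <<'E'
from h import *
s,R=tool()
C,im,d=snap('wrist','w4'); cv2.imwrite('pics/w4b.png',cv2.resize(im,(800,600),interpolation=2)[:,:,::-1])
print((R.T@(np.array([.495,-.2275,.19])-s['ee_pos'])*1000).round(1))
E
```

```text
t 9.45 pos [0.5587 0.0216 0.1905] ydir 72.09 xdir 162.09 F [0.1 0.1 1. ] open 70.05 q [ 0.32  0.3   0.02 -0.   -1.29 -2.2 ]
[ -16.  -256.6    0.3]
```

View pics/w4b.png

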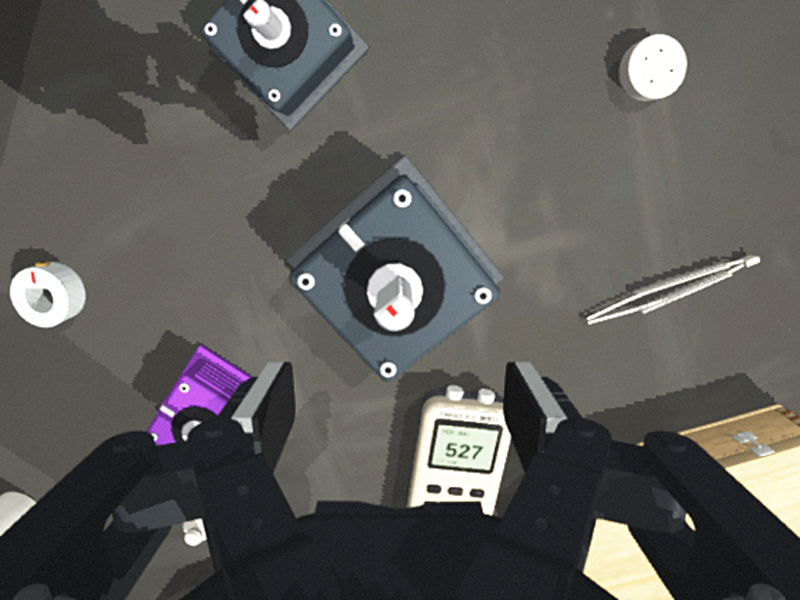

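Picture 7 shows the flat facing up-left towards the white mark at (350,237), with the tip's red line at (392,311) pointing the same way. I'll measure it, then move over the collar.

```bash
python3 - <<'E'
from h import *
C,im,d=load('w4'); P=cloud(C,d); hsv=cv2.cvtColor(im,cv2.COLOR_RGB2HSV); Z=P[...,2]
A=lambda v:np.degrees(np.arctan2(v[1],v[0])).round(1)
S=onz(C,np.array([(402,198),(306,281),(483,295),(389,370)])*.7,.058); c=S.mean(0); print('screws',c,A(S[1]-S[3]),A(S[0]-S[2]))
mk=onz(C,np.array([(351,237)])*.7,.058)[0]; print('mark',A(mk-c))
m=(Z>.1)&(Z<.112)&(np.hypot(P[...,0]-.557,P[...,1]-.02)<.02); v,u=np.nonzero(m); p=onz(C,np.c_[u,v],.105); print('tip',cv2.minEnclosingCircle((p[:,:2]*1000).astype(np.float32)))
m=(Z>.07)&(Z<.101)&(np.hypot(P[...,0]-.557,P[...,1]-.02)<.02); q=P[m]; q=q[((q[:,:2]-[.557,.02])@[-.92,-.39]<.0075)&((q[:,:2]-[.557,.02])@[-.39,.92]<.005)&((q[:,:2]-[.557,.02])@[-.39,.92]>-.005)]
c2=q.mean(0); n=np.linalg.svd(q-c2)[2][2]; n*=np.sign(-n[0]); print('flat',A(n),len(q),c2-n*.006)
r=(hsv[...,1]>120)&(hsv[...,2]>90)&((hsv[...,0]<10)|(hsv[...,0]>170)); r[:205]=0;r[235:]=0;r[:,:260]=0;r[:,300:]=0
v,u=np.nonzero(r); p=onz(C,np.c_[u,v],.106); print('red',p.mean(0)); k=p[:,:2]-p[:,:2].mean(0); e=np.linalg.svd(k)[2][0]; print(A(e))
E
```

```text
screws [0.55752407 0.0198481  0.058     ] -157.6 -157.4
mark -158.4
tip ((555.9677734375, 19.589332580566406), 10.313233375549316)
flat -157.6 101 [0.55665776 0.01989628 0.08576069]
red [0.55519666 0.01899431 0.106     ]
22.1
```

Call:
drive_tool --commands '[{"xyz":[-3,-51,0],"turn":0,"claw":70},{"xyz":[-3,-51,0],"turn":0,"claw":70},{"xyz":[-3,-51,0],"turn":0,"claw":70},{"xyz":[-3,-51,0],"turn":0,"claw":70},{"xyz":[-4,-51,0],"turn":0,"claw":70}]'

```text
clock: 10.12
ee_pos: [0.4945, -0.2276, 0.1906]
orientation: [0.486, 3.103, 0.0]
ft_force: [0.6, 0.2, -0.4]
opening: 0.821
```

Call:
drive_tool --commands '[{"xyz":[0,0,20],"turn":0,"claw":70},{"xyz":[0,0,0],"turn":0,"claw":70}]'

```text
clock: 10.38
ee_pos: [0.4938, -0.2264, 0.169]
orientation: [-0.489, -3.1, -0.001]
ft_force: [-0.1, -0.4, -0.1]
opening: 0.819
```

```bash
python3 - <<'E'
from h import *
s,R=tool()
C,im,d=snap('wrist','w5'); P=cloud(C,d); Z=P[...,2]; hsv=cv2.cvtColor(im,cv2.COLOR_RGB2HSV)
A=lambda v:np.degrees(np.arctan2(v[1],v[0])).round(1)
near=np.hypot(P[...,0]-.495,P[...,1]+.2275)<.035
m=near&(Z>.018)&(Z<.027)&(hsv[...,2]>150); v,u=np.nonzero(m); p=onz(C,np.c_[u,v],.022); cc=cv2.minEnclosingCircle((p[:,:2]*1000).astype(np.float32)); print('collar',cc, P[m].mean(0))
r=near&(hsv[...,1]>120)&(hsv[...,2]>90)&((hsv[...,0]<10)|(hsv[...,0]>170)); v,u=np.nonzero(r); p=onz(C,np.c_[u,v],.022); k=p[:,:2]-p[:,:2].mean(0); e=np.linalg.svd(k)[2][0]
print('red',len(p),A(e),A(p.mean(0)[:2]-np.array(cc[0])/1000))
b=near&(hsv[...,1]>100)&(hsv[...,0]>12)&(hsv[...,0]<35); v,u=np.nonzero(b); p=onz(C,np.c_[u,v],.013); print('brass',len(p),A(p.mean(0)[:2]-np.array(cc[0])/1000),p.mean(0))
cv2.imwrite('pics/w5b.png',cv2.resize(im,(800,600),interpolation=2)[:,:,::-1])
E
```

```text
t 10.375 pos [ 0.4938 -0.2264  0.169 ] ydir 72.06 xdir 162.06 F [-0.1 -0.4 -0.1] open 69.93 q [-0.14  0.28 -0.06 -0.   -1.23 -1.74]
collar ((494.6151428222656, -228.3660430908203), 21.9096736907959) [ 0.49418887 -0.22790749  0.02127247]
red 18 -18.0 160.7
brass 27 160.1 [ 0.47305031 -0.22054034  0.013     ]
```

View pics/w5b.png

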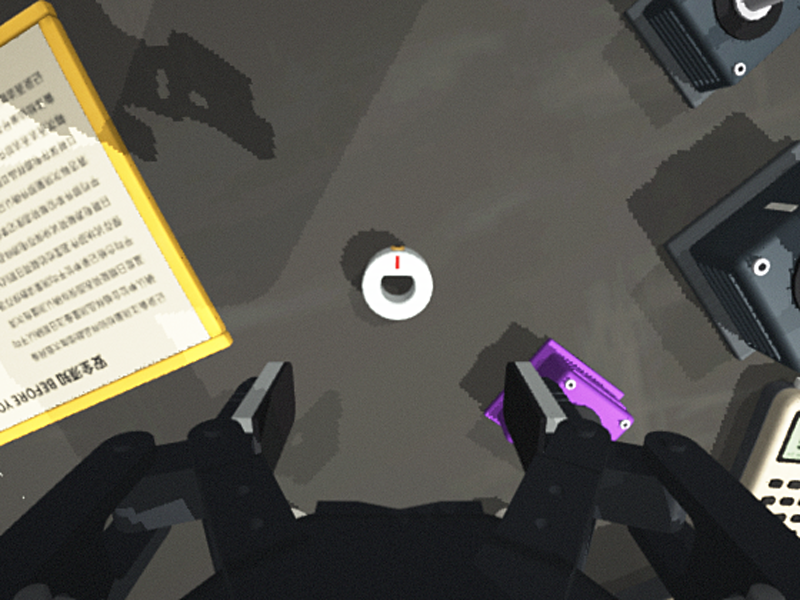

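Picture 8 shows the collar centred at (397,285), with its screw and red line pointing straight up in the image, so the tool is already aligned. The flat measured -157.6° against the housing's -157.5°. Descending now.

Call:
drive_tool --commands '[{"xyz":[-0.6,-0.8,30],"turn":0.01,"claw":70},{"xyz":[0,0,30],"turn":0,"claw":70},{"xyz":[0,0,30],"turn":0,"claw":70},{"xyz":[0,0,30],"turn":0,"claw":70},{"xyz":[0,0,0],"turn":0,"claw":70}]'

```text
clock: 11.05
ee_pos: [0.4944, -0.2263, 0.0492]
orientation: [-0.503, -3.097, -0.0]
ft_force: [0.8, 0.3, 0.3]
opening: 0.818
```

Call:
drive_tool --commands '[{"xyz":[0,0,0],"turn":0,"claw":60}]'

```text
clock: 11.18
ee_pos: [0.4966, -0.2272, 0.052]
orientation: [0.504, 3.098, -0.001]
ft_force: [-0.3, 0.9, 0.1]
opening: 0.704
```

```bash
python3 - <<'E'
from h import *
s,R=tool(); print((R.T@(np.array([.4945,-.228,.017])-s['ee_pos'])*1000).round(1))
E
```

```text
t 11.175 pos [ 0.4966 -0.2272  0.052 ] ydir 71.53 xdir 161.53 F [-0.3  0.9  0.1] open 60.13 q [-0.14  0.39 -0.23  0.   -0.95 -1.75]
[ 1.9 -1.4 35. ]
```

Call:
drive_tool --commands '[{"xyz":[1.5,-1.2,18],"turn":0,"claw":60},{"xyz":[0,0,17],"turn":0,"claw":60},{"xyz":[0,0,0],"turn":0,"claw":60},{"xyz":[0,0,0],"turn":0,"claw":60}]'

```text
clock: 11.68
ee_pos: [0.4946, -0.2282, 0.0169]
orientation: [0.506, 3.098, -0.001]
ft_force: [1.4, -0.2, -0.0]
opening: 0.707
```

Call:
drive_tool --commands '[{"xyz":[0,0,0],"turn":0,"claw":30},{"xyz":[0,0,0],"turn":0,"claw":30},{"xyz":[0,0,0],"turn":0,"claw":30},{"xyz":[0,0,0],"turn":0,"claw":30}]' --squeeze 60

```text
clock: 12.18
ee_pos: [0.4945, -0.2281, 0.017]
orientation: [0.506, 3.098, -0.001]
ft_force: [-0.9, 1.7, 6.1]
opening: 0.495
```

```bash
python3 - <<'E'
from h import *
s,R=tool(); print(s['ft_torque'])
E
```

```text
t 12.175 pos [ 0.4945 -0.2281  0.017 ] ydir 71.46 xdir 161.46 F [-0.9  1.7  6.1] open 42.24 q [-0.14  0.43 -0.28  0.   -0.86 -1.75]
[0.57229824 0.35032878 0.01205344]
```

Call:
drive_tool --commands '[{"xyz":[0,0,-25],"turn":0,"claw":30},{"xyz":[0,0,-40],"turn":0,"claw":30},{"xyz":[0,0,-40],"turn":0,"claw":30},{"xyz":[0,0,-40],"turn":0,"claw":30},{"xyz":[0,0,0],"turn":-0.18,"claw":30}]'

```text
clock: 12.8
ee_pos: [0.4953, -0.2285, 0.1646]
orientation: [0.219, 3.126, -0.002]
ft_force: [0.1, 0.8, -2.3]
opening: 0.49
```

Call:
drive_tool --commands '[{"xyz":[0,0,0],"turn":-0.18,"claw":30},{"xyz":[0,0,0],"turn":-0.18,"claw":30},{"xyz":[0,0,0],"turn":-0.18,"claw":30},{"xyz":[0,0,0],"turn":0,"claw":30}]'

```text
clock: 13.3
ee_pos: [0.4933, -0.2278, 0.1605]
orientation: [-0.615, 3.081, 0.0]
ft_force: [0.7, -0.5, -1.8]
opening: 0.491
```

```bash
python3 - <<'E'
from h import *
s,R=tool(); print((R.T@(np.array([.5567,.0199,.162])-s['ee_pos'])*1000).round(1))
C,im,d=snap('wrist','w6'); P=cloud(C,d); hsv=cv2.cvtColor(im,cv2.COLOR_RGB2HSV)
z=s['ee_pos'][2]+.005; A=lambda v:np.degrees(np.arctan2(v[1],v[0])).round(1)
near=(np.hypot(P[...,0]-s['ee_pos'][0],P[...,1]-s['ee_pos'][1])<.03)&(abs(P[...,2]-z)<.012)
m=near&(hsv[...,2]>170); print(m.sum(),np.median(P[m],0))
r=near&(hsv[...,1]>120)&(hsv[...,2]>90)&((hsv[...,0]<10)|(hsv[...,0]>170)); v,u=np.nonzero(r)
if len(u): p=onz(C,np.c_[u,v],z); k=p[:,:2]-p[:,:2].mean(0); print('red',len(p),A(np.linalg.svd(k)[2][0]),A(p.mean(0)-s['ee_pos']),p.mean(0))
cv2.imwrite('pics/w6b.png',cv2.resize(im[130:330,180:400],(660,600),interpolation=2)[:,:,::-1])
E
```

```text
t 13.3 pos [ 0.4933 -0.2278  0.1605] ydir 112.58 xdir -157.42 F [ 0.7 -0.5 -1.8] open 41.96 q [-0.14  0.28 -0.08 -0.   -1.21 -1.03]
[-153.7  204.3   -1.4]
5320 [ 0.48996655 -0.22948521  0.16470059]
red 123 24.5 -157.4 [ 0.47908964 -0.2336841   0.16549709]
```

View pics/w6b.png

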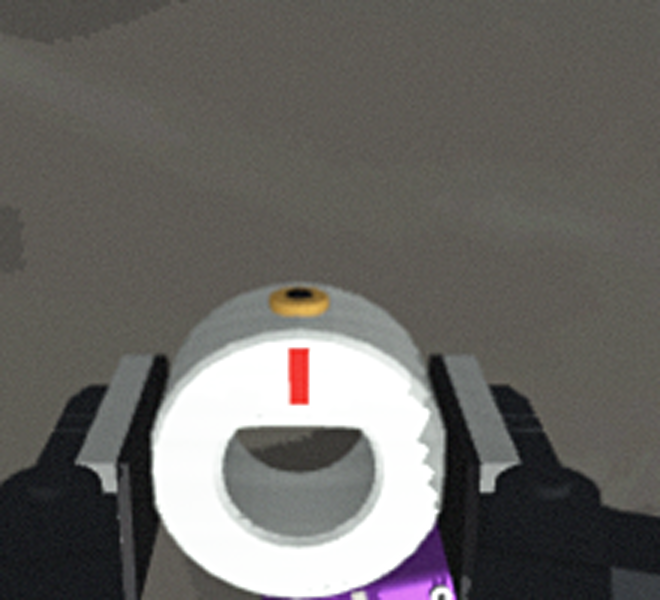

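Picture 9 shows the collar held level between the pads, with its screw and red line straight along tool +x at -157.4°. The bore is centred on the TCP. Moving over the shaft.

Call:
drive_tool --commands '[{"xyz":[-30.7,40.9,0],"turn":0,"claw":30},{"xyz":[-30.7,40.9,0],"turn":0,"claw":30},{"xyz":[-30.7,40.9,0],"turn":0,"claw":30},{"xyz":[-30.7,40.9,0],"turn":0,"claw":30},{"xyz":[-30.7,40.9,0],"turn":0,"claw":30}]'

```text
clock: 13.98
ee_pos: [0.5564, 0.0217, 0.1605]
orientation: [-0.612, 3.081, 0.0]
ft_force: [1.4, 1.0, -1.3]
opening: 0.489
```

Call:
drive_tool --commands '[{"xyz":[0,0,20],"turn":0,"claw":30},{"xyz":[0,0,0],"turn":0,"claw":30},{"xyz":[0,0,0],"turn":0,"claw":30}]'

```text
clock: 14.35
ee_pos: [0.5564, 0.0195, 0.141]
orientation: [-0.615, 3.08, -0.001]
ft_force: [1.2, -0.3, -1.3]
opening: 0.491
```

```bash
python3 - <<'E'
from h import *
s,R=tool(); print((R.T@(np.array([.5567,.0199,.123])-s['ee_pos'])*1000).round(1))
C,im,d=snap('wrist','w7'); s,R=tool(); print((R.T@(np.array([.5567,.0199,.123])-s['ee_pos'])*1000).round(1))
E
```

```text
t 14.35 pos [0.5564 0.0195 0.141 ] ydir 112.57 xdir -157.43 F [ 1.2 -0.3 -1.3] open 41.9 q [ 0.32  0.32 -0.08  0.   -1.17 -1.49]
[-0.5  0.3 18. ]
t 14.4 pos [0.5566 0.0194 0.1412] ydir 112.57 xdir -157.43 F [ 0.7 -0.7 -1.3] open 41.61 q [ 0.32  0.32 -0.08  0.   -1.17 -1.49]
[-0.3  0.4 18.2]
```

Call:
drive_tool --commands '[{"xyz":[-0.4,0.3,10],"turn":0,"claw":30},{"xyz":[0,0,8],"turn":0,"claw":30},{"xyz":[0,0,4],"turn":0,"claw":30},{"xyz":[0,0,0],"turn":0,"claw":30}]'

```text
clock: 14.9
ee_pos: [0.5562, 0.0203, 0.1178]
orientation: [0.617, -3.079, 0.0]
ft_force: [-0.7, 0.0, -2.2]
opening: 0.483
```

Call:
drive_tool --commands '[{"xyz":[0,0,4],"turn":0,"claw":30},{"xyz":[0,0,4],"turn":0,"claw":30}]'

```text
clock: 15.15
ee_pos: [0.5566, 0.0205, 0.1102]
orientation: [-0.618, 3.08, 0.0]
ft_force: [0.4, 0.1, -1.0]
opening: 0.492
```

Call:
drive_tool --commands '[{"xyz":[0,0,8],"turn":0,"claw":30},{"xyz":[0,0,8],"turn":0,"claw":30},{"xyz":[0,0,6],"turn":0,"claw":30},{"xyz":[0,0,0],"turn":0,"claw":30}]'

```text
clock: 15.65
ee_pos: [0.556, 0.0203, 0.0876]
orientation: [0.617, -3.079, 0.0]
ft_force: [-1.0, -1.0, 0.2]
opening: 0.489
```

Call:
drive_tool --commands '[{"xyz":[0,0,3],"turn":0,"claw":30},{"xyz":[0,0,1],"turn":0,"claw":30},{"xyz":[0,0,0],"turn":0,"claw":30}]'

```text
clock: 16.02
ee_pos: [0.5565, 0.0204, 0.0843]
orientation: [-0.618, 3.08, 0.0]
ft_force: [0.4, 0.8, -1.8]
opening: 0.493
```

Call:
drive_tool --commands '[{"xyz":[0,0,1],"turn":0,"claw":30},{"xyz":[0,0,0.5],"turn":0,"claw":30},{"xyz":[0,0,0],"turn":0,"claw":30}]' --squeeze 80

```text
clock: 16.4
ee_pos: [0.5565, 0.0204, 0.0831]
orientation: [-0.618, 3.08, -0.0]
ft_force: [-1.9, 0.0, 0.6]
opening: 0.48
```

Call:
drive_tool --commands '[{"xyz":[0,0,0.7],"turn":0,"claw":30},{"xyz":[0,0,0],"turn":0,"claw":30}]'

```text
clock: 16.65
ee_pos: [0.5566, 0.0204, 0.0831]
orientation: [-0.618, 3.079, -0.0]
ft_force: [-3.5, 0.7, 6.5]
opening: 0.486
```

Call:
drive_tool --commands '[{"xyz":[0,0,1],"turn":0,"claw":30},{"xyz":[0,0,0.5],"turn":0,"claw":30},{"xyz":[0,0,0],"turn":0,"claw":30}]'

```text
clock: 17.02
ee_pos: [0.5566, 0.0204, 0.083]
orientation: [-0.618, 3.079, -0.001]
ft_force: [-6.5, 1.3, 15.0]
opening: 0.483
```

```bash
python3 - <<'E'
from h import *
s,R=tool(); A=lambda v:np.degrees(np.arctan2(v[1],v[0])).round(1)
C,im,d=snap('wrist','w8'); P=cloud(C,d); hsv=cv2.cvtColor(im,cv2.COLOR_RGB2HSV)
ax=np.array([.5567,.0199]); rr=np.hypot(P[...,0]-ax[0],P[...,1]-ax[1])
m=(rr<.021)&(rr>.013)&(hsv[...,2]>150)&(abs(P[...,2]-.088)<.006); print('collar top z',np.median(P[m][:,2]),m.sum())
m=(rr<.008)&(P[...,2]>.098); print('tip z',np.median(P[m][:,2]))
cv2.imwrite('pics/w8b.png',cv2.resize(im[100:330,150:430],(728,598),interpolation=2)[:,:,::-1])
tool()
E
```

```text
t 17.025 pos [0.5566 0.0204 0.083 ] ydir 112.71 xdir -157.29 F [-6.5  1.3 15. ] open 41.25 q [ 0.32  0.37 -0.16  0.   -1.03 -1.49]
collar top z 0.08720660905919839 3337
tip z 0.10517597072199344
t 17.075 pos [0.5566 0.0204 0.083 ] ydir 112.72 xdir -157.28 F [-7.2  2.4 16.1] open 41.76 q [ 0.32  0.37 -0.16  0.   -1.03 -1.49]
```

View pics/w8b.png

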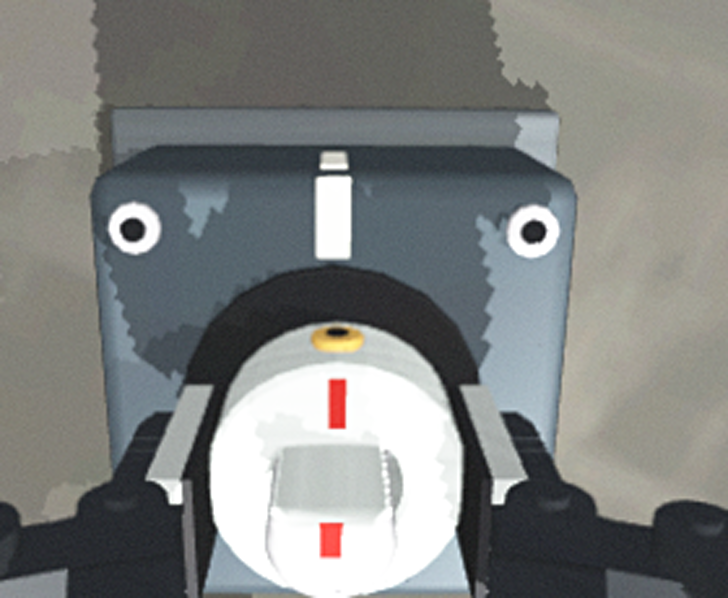

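Call:
drive_tool --commands '[{"xyz":[0,0,0.6],"turn":0,"claw":30},{"xyz":[0,0,0],"turn":0,"claw":30},{"xyz":[0,0,0],"turn":0,"claw":30}]'

```text
clock: 17.45
ee_pos: [0.5566, 0.0204, 0.083]
orientation: [-0.618, 3.078, -0.001]
ft_force: [-9.1, 2.2, 18.3]
opening: 0.481
```

```bash
python3 - <<'E'
from h import *
tool(); print(robot.job_done())
E
```

```text
t 17.45 pos [0.5566 0.0204 0.083 ] ydir 112.72 xdir -157.28 F [-9.1  2.2 18.3] open 41.06 q [ 0.32  0.37 -0.16  0.   -1.03 -1.49]
the job is handed in; nothing more can be done
None
```

The collar is seated on the shoulder with its set screw on the flat and the flat facing the index mark. I handed the job in at 17.45 s with the collar still gripped and pressed down. `job_done()` gave no verdict.

- **Turning the shaft:** I pinched it across the flat; the fingers read about 15 mm, against 16 mm nominal on the flat and 20 mm on the round sides. I turned it 0.885 rad clockwise. A camera check then put the flat at -157.6° and the housing's mark direction at -157.5° (the mark spot itself read -158.4°).
- **Fitting the collar:** It slid down the shaft with almost no force and touched the shoulder at the expected height. The camera measured 18.0 mm from the collar's top to the shaft tip, which is what full depth should give. In the last picture the mark, set screw and both red lines lie in one line.
- **Final hold:** The grip was set to 80 N, with about 18 N of push down. The tool's heading was -157.3°.
- **What was slightly off:** There was a side load of about 9 N at the end. The measured opening was 41–42 mm on the 44 mm collar, so the opening reads low by 1–3 mm, as it also did on the flat.
- **Not checked:** I did not re-measure the bystanders at the end. No contact with them was planned, and I saw no unexpected force readings.

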